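Run along the washer box and flip its five lids shut

ROBOT

A 6-joint arm with a two-finger parallel gripper is mounted at the origin on the work surface. World frame = base frame: x ahead of the robot, y to its left, z up, the work surface at z = 0. Lengths are in m, angles in rad, forces in N, time in s.
With the tool pointing down it reaches from about 0.325 to 0.775 m from the base axis. Payload 9.3 kg.
Tool frame: the origin (TCP) lies on the centre line of the jaws, within the pads' length; the fingertips stand ahead of it and the grasp point (between the pads) lies 11 mm behind it (manip.tip_reach is the y of the fingertips in the tool frame, in m); y points along the fingers, x is the direction in which the jaws open and shut, and the axes are right-handed (so a half turn about y gives the same grasp; the last joint's range is limited). The gripper opens to 85 mm and grips with 20 to 120 N. Pads are 22 mm wide; open, the fingers measure 114 mm over their backs; the gripper's body (76 mm by 85 mm) begins 54 mm behind the grasp point. The pads swing forward as they close: fully open they stand 13 mm farther back than shut.
Start: joints at [1.027, 0.259, 0.021, 1.334, 0, 1.418], TCP at [0.21, 0.509, 0.239] pointing down, gripper open.
Joint ranges: [-3.04, 3.04], [-0.91, 1.82], [-1.04, 1.36], [-1.92, 1.95], [-1.52, 1.45], [-3.14, 3.14]. Speed limits (rad/s): [2.22, 2.22, 2.79, 3.14, 3.14, 3.14].

INTERFACE

Orientations are given as a 3x3 rotation matrix whose columns are the frame's x, y, z axes.
In Python, from station import readout, snapshot, manip gives the robot as it stands.
- The arm moves only by the tool jog_arm, never from a script. Its argument "deltas" is one flat list of numbers, 5 for each row, row after row: the shift along the world's x, y, z in cm, then the turn about the world's z in degrees, then the opening, from 0 (shut) to 1 (fully open). In form: [x, y, z, twist, hand, x, y, z, twist, hand, ...]. A call has exactly 5 rows; each row shifts and turns the pose as measured when the row begins; what a row does not reach is not made up. A row lasts 1/10 s, in which the tool goes at most 50 mm and 8.59 degrees, less where a joint would pass 70% of its speed; a pose out of reach is approached as far as the arm can. A call with a gripper value outside its range is refused whole. The fingers move at their own pace and stop on an object; "newtons" is the grip in N (left out, the last holds). Time passes only in rows, so rows that do not move let the fingers close, or fill a call up. It gives the time, the measured TCP pose, the force and the opening at its end, in the units of the state.
- readout.get_state(): the state, without advancing time (a new reading comes with each control period).
- snapshot(name): name is "scene" or "top" or "wrist"; returns a dict with "frame" (400x640x3 uint8, red, green, blue), "K" (3x3 intrinsics, pixels), "rvec" (rotation vector, rad) and "tvec" (3), from world to camera coordinates, as OpenCV has them. Camera axes: x right, y down, z forward; pixel columns grow to the right and rows downward; lengths in m; the calibration is good to about 2 mm. The wrist camera is an equidistant fisheye: a pixel r from the principal point sees the ray r / f radians off the axis. A picture is of the moment at which its call begins. There is no depth.
- manip.sign_off(): hands the job in, once; it reports no verdict.
The state is a dict: "t": time; "qpos": joint angles; "joint_velocities": joint speeds; "joint_torque": joint torques, N m; "eef_pos": TCP position; "tool_rot": TCP orientation; "contact_force": force on the tool from outside, world axes, zero at the start; "wrist_torque": the same for the moment, N m; "finger_gap": finger opening in m.
Only numpy, scipy, OpenCV 4.12 (cv2) and the standard library are available. Lean on these libraries where they do the work, as an engineer would, in place of code of your own. Each camera call takes 0.05 s, during which the arm holds its last target. There are 200 camera calls.

TASK

The five flip lids of the clear washer box have been left standing open. Run your fingertips lightly along the row in a single low stroke, starting at the hinge end so that each lid in turn is tipped over and falls shut, and do not lift your hand away until the last one is down; then take the hand clear. Do not pick up the box or shove it along, and leave everything else on the tray where it is.

Things in the scene. Friction and masses are not known exactly. Their poses are not given: they have to be found in the camera images.
- washer_box: Clear plastic box of spare tap washers, loose on the tray, 0.66 kg: 52 mm (its x) by 214 mm (its y), 37 mm high, 40 mm over the shut lids. Five compartments in a row along its y, 42 mm apart, each with a milky white flip lid hinged crosswise (along the box's x) at its -y edge, so the lids stand up like a row of cards. Origin: centre of the underside, z up. A sideways push of about 4 N slides it.
- lid1 (a joint): Angle of lid 1 (rad), at the -y end of the row: 0 is shut (lying level, its free edge towards the box's +y), 1.57 standing upright, 2.05 the stop, leaning back towards -y; starts at 1.2 to 2.0 and stays there if untouched. Pushed towards +y with a small fraction of a newton it tips over; below about 0.8 it falls shut by itself. 48 mm wide, 38 mm from hinge to free edge, 2 mm thick.
- lid1_hinge (a point): Middle of lid 1's hinge line, on the middle line of the box; with the lid shut it lies on the lid's upper face, 39.5 mm above the box's underside (as the lid stands up it shifts by about 3 mm, down and towards -y).
- lid2 (a joint): Angle of lid 2 (rad), counted from the -y end: 0 is shut (lying level, its free edge towards the box's +y), 1.57 standing upright, 2.05 the stop, leaning back towards -y; starts at 1.2 to 2.0 and stays there if untouched. Pushed towards +y with a small fraction of a newton it tips over; below about 0.8 it falls shut by itself. 48 mm wide, 38 mm from hinge to free edge, 2 mm thick.
- lid2_hinge (a point): Middle of lid 2's hinge line, on the middle line of the box; with the lid shut it lies on the lid's upper face, 39.5 mm above the box's underside (as the lid stands up it shifts by about 3 mm, down and towards -y).
- lid3 (a joint): Angle of lid 3 (rad), counted from the -y end: 0 is shut (lying level, its free edge towards the box's +y), 1.57 standing upright, 2.05 the stop, leaning back towards -y; starts at 1.2 to 2.0 and stays there if untouched. Pushed towards +y with a small fraction of a newton it tips over; below about 0.8 it falls shut by itself. 48 mm wide, 38 mm from hinge to free edge, 2 mm thick.
- lid3_hinge (a point): Middle of lid 3's hinge line, on the middle line of the box; with the lid shut it lies on the lid's upper face, 39.5 mm above the box's underside (as the lid stands up it shifts by about 3 mm, down and towards -y).
- lid4 (a joint): Angle of lid 4 (rad), counted from the -y end: 0 is shut (lying level, its free edge towards the box's +y), 1.57 standing upright, 2.05 the stop, leaning back towards -y; starts at 1.2 to 2.0 and stays there if untouched. Pushed towards +y with a small fraction of a newton it tips over; below about 0.8 it falls shut by itself. 48 mm wide, 38 mm from hinge to free edge, 2 mm thick.
- lid4_hinge (a point): Middle of lid 4's hinge line, on the middle line of the box; with the lid shut it lies on the lid's upper face, 39.5 mm above the box's underside (as the lid stands up it shifts by about 3 mm, down and towards -y).
- lid5 (a joint): Angle of lid 5 (rad), at the +y end of the row: 0 is shut (lying level, its free edge towards the box's +y), 1.57 standing upright, 2.05 the stop, leaning back towards -y; starts at 1.2 to 2.0 and stays there if untouched. Pushed towards +y with a small fraction of a newton it tips over; below about 0.8 it falls shut by itself. 48 mm wide, 38 mm from hinge to free edge, 2 mm thick.
- lid5_hinge (a point): Middle of lid 5's hinge line, on the middle line of the box; with the lid shut it lies on the lid's upper face, 39.5 mm above the box's underside (as the lid stands up it shifts by about 3 mm, down and towards -y).
- basin: Bystander: empty round blue plastic basin, 268 mm across, 100 mm high; loose on the tray; origin at its underside. To be left alone.
- tile_brush: Bystander: grey nylon tile brush, 50 x 150 mm, 77 mm high with its bow handle, long way along its y; loose on the tray; origin at its underside. To be left alone.
- spray_bottle: Bystander: capped green spray bottle standing up, 76 mm across, 236 mm high; loose on the tray; origin at its underside. To be left alone.
- plunger: Bystander: black rubber plunger cup 120 mm across with an upright steel handle, 250 mm high; loose on the tray; origin at its underside. To be left alone.
- sink_stopper: Bystander: black rubber sink stopper, 48 mm across, 20 mm high, with a small wire ring; loose on the tray; origin at its underside. To be left alone.
- angle_valve: Bystander: spare chromed angle valve lying down, about 73 x 34 mm, 24 mm high; loose on the tray; origin at its underside. To be left alone.
- spanner: Bystander: double open-ended steel spanner lying flat, 212 x 28 mm, 8 mm high; loose on the tray; origin at its underside. To be left alone.
Not all that is in view belongs to the job. Leave any yellow look-alike of the washer_box alone.

How it is judged:
At the end, for the whole second after the job is handed in: All five lids are shut (each within 0.05 rad of level), the washer box stands flat on the tray within 30 mm of where it was, at rest, and every other thing is within 25 mm of where it was (value of joint each of lid1, lid2, lid3, lid4, lid5 below 0.05 rad and distance of washer_box from where it was at the start of the episode below 0.03 m and height (world z) of washer_box below 0.01 m and angle between washer_box's own z axis and vertical below 0.1 rad and linear speed of washer_box below 0.01 m/s and distance of each of basin, tile_brush, spray_bottle, plunger, sink_stopper, angle_valve, spanner from where it was at the start of the episode below 0.025 m); the robot touches nothing.
It fails at once if the fingers press the box or its lids harder than 25 N (contact force between the fingers and washer_box above 25 N).
It fails at once if the stroke is broken off: the hand rises more than about 6 cm above the box when some lids are shut and some still stand open (value of joint any of lid1, lid2, lid3, lid4, lid5 below 0.1 rad and value of joint any of lid1, lid2, lid3, lid4, lid5 above 1 rad and z of the grasp point in the frame of washer_box above 0.12 m).
It fails at once if a lid is skipped: one is shut while the lid before it in the stroke still stands open ((value of joint lid2 below 0.1 rad and value of joint lid1 above 1 rad) or (value of joint lid3 below 0.1 rad and value of joint lid2 above 1 rad) or (value of joint lid4 below 0.1 rad and value of joint lid3 above 1 rad) or (value of joint lid5 below 0.1 rad and value of joint lid4 above 1 rad)).
It fails at once if the washer box is pushed over 30 mm away, lifted or tipped (distance of washer_box from where it was at the start of the episode above 0.03 m or height (world z) of washer_box above 0.015 m or angle between washer_box's own z axis and vertical above 0.15 rad).
It fails at once if any other thing on the tray is moved over 25 mm or tipped (distance of any of basin, tile_brush, spray_bottle, plunger, sink_stopper, angle_valve, spanner from where it was at the start of the episode above 0.025 m or angle between any of basin, tile_brush, spray_bottle, plunger, sink_stopper, angle_valve, spanner's own z axis and vertical above 0.3 rad).
It also fails if it takes over 34 s, if anything falls off the work surface, if the arm or the gripper's body presses on something with over 40 N, if the wrist force passes 120 N, or if a joint passes its speed limit or range.

## Working session

There is one attempt and no reset: what is moved stays moved. The work goes in short steps, Python scripts to look and compute and a tool call to move; the robot and the scene stay as the last step left them, time stands still between calls to the robot, and variables do not carry over. Pictures are saved under pics/ and viewed, about 8 in all and at most 12, crops included, and the job is handed in when it is done.

Besides the shell and the picture viewer there is one more tool, called by a JSON object that holds its "method" and its "body". jog_arm: Moves the arm, as the interface text tells. Its arguments: {"type":"object","properties":{"deltas":{"type":"array"},"newtons":{"type":"number"}},"required":["deltas"]}

```bash
mkdir -p pics
cat > h.py <<'E'
import cv2,numpy as np
from station import readout,snapshot,manip
def snap(n,f):
    s=snapshot(n); cv2.imwrite('pics/'+f,s['frame'][:,:,::-1]); np.savez('pics/'+f+'.npz',**s); return s
def ray(s,uv,z):
    R,_=cv2.Rodrigues(np.array(s['rvec'],float)); t=np.array(s['tvec'],float).ravel()
    d=R.T@np.linalg.inv(s['K'])@np.array([uv[0],uv[1],1.]); c=-R.T@t
    return c+d*(z-c[2])/d[2]
def proj(s,p):
    return cv2.projectPoints(np.array([p],float),np.array(s['rvec'],float),np.array(s['tvec'],float),np.array(s['K'],float),None)[0].ravel()
E
python3 - <<'E'
from h import *
for n in('top','scene'):
    s=snap(n,n+'1.png'); R,_=cv2.Rodrigues(np.array(s['rvec'])); print(n,(-R.T@np.array(s['tvec']).ravel()).round(3))
st=readout.get_state(); print(st['t'],st['eef_pos'],st['tool_rot'],st['finger_gap'],manip.tip_reach)
E
```

```text
top [0.38  0.013 1.09 ]
scene [ 0.998 -0.767  1.104]
0.1 [0.20939545 0.50831805 0.23871246] [[ 3.80972001e-01 -6.19290351e-04 -9.24586367e-01]
 [ 9.24585761e-01 -1.07152420e-03  3.80972469e-01]
 [-1.22664924e-03 -9.99999234e-01  1.64366323e-04]] 0.08544864754352813 0.008
```

View pics/top1.png

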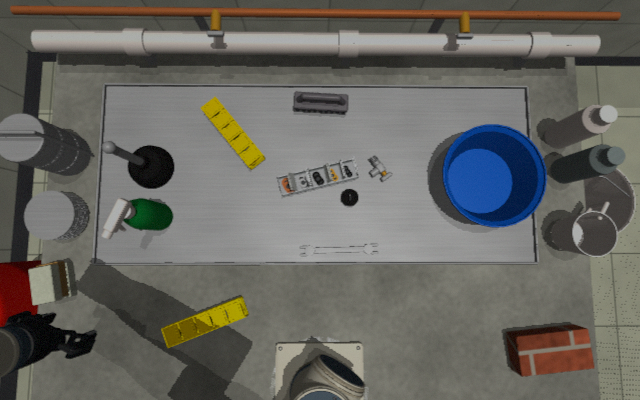

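View pics/scene1.png

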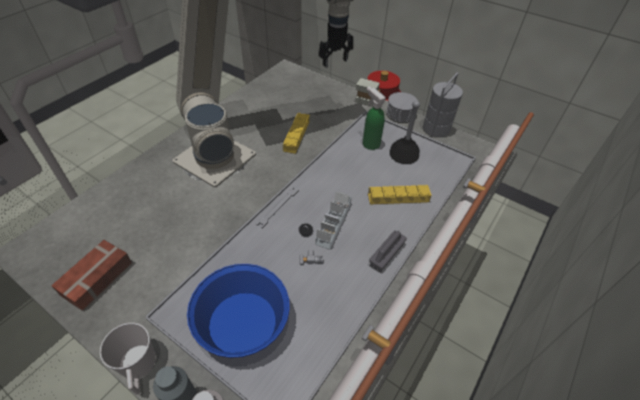

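The top view shows the clear box at about (278–358, 160–195), with the valve at (380,168) and the stopper at (349,198) next to it. Next I'll enlarge both views of the box to find which end has the hinges.

Run:
```python
from h import *
a=cv2.imread('pics/top1.png')[145:215,260:400]; b=cv2.imread('pics/scene1.png')[180:270,280:370]
a=cv2.resize(a,(780,390),interpolation=cv2.INTER_CUBIC)
cv2.imwrite('pics/ca.png',a)
cv2.imwrite('pics/cb.png',cv2.resize(b,(600,600),interpolation=cv2.INTER_CUBIC))
s=dict(np.load('pics/top1.png.npz'))
for uv in[(278,185),(358,168),(349,198),(380,168)]: print(uv,ray(s,uv,0.02).round(3))
```

```text
(278, 185) [0.536 0.111 0.02 ]
(358, 168) [ 0.583 -0.109  0.02 ]
(349, 198) [ 0.5   -0.083  0.02 ]
(380, 168) [ 0.583 -0.169  0.02 ]
```

View pics/ca.png

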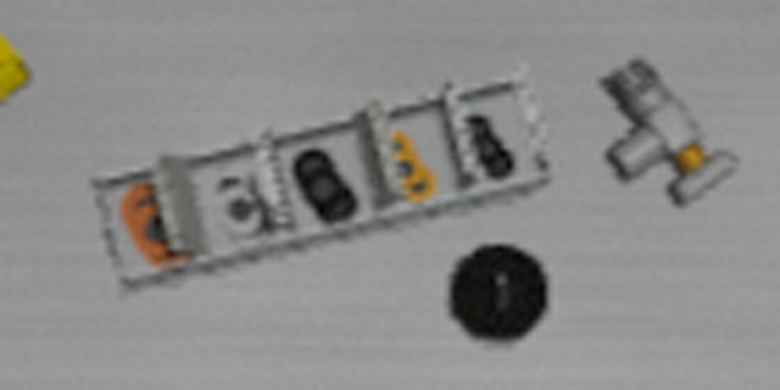

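View pics/cb.png

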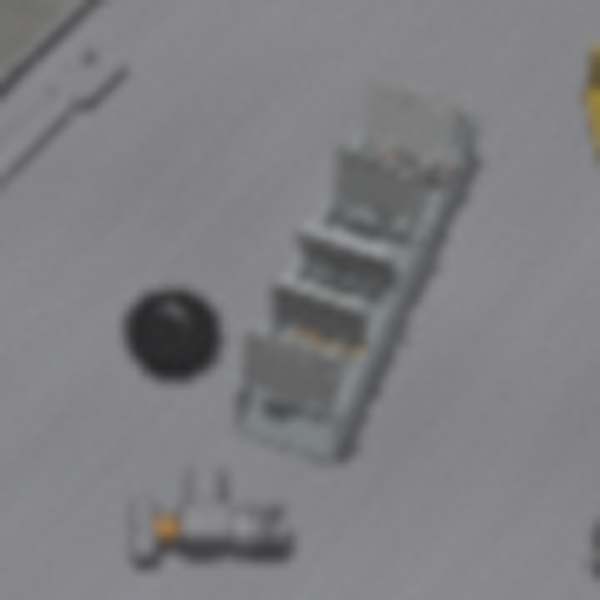

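Enlarged: five lids stand up. The one furthest from the scene camera stands on the far (world +y) end edge. The near compartment, with the black washers, has its lid on its far side. So the hinge end is world +y and the stroke runs towards −y. I'll check this by projecting a model of the box.

Run:
```python
from h import *
s=dict(np.load('pics/top1.png.npz')); sc=dict(np.load('pics/scene1.png.npz'))
k=780/140
P={n:ray(s,(260+u/k,145+v/k),.037) for n,(u,v) in dict(LN=(122,288),RN=(548,182),LF=(97,180),RF=(525,82)).items()}
for n in P: print(n,P[n].round(4))
d=lambda a,b:np.linalg.norm(P[a]-P[b]).round(4)
print('len',d('LN','RN'),d('LF','RF'),'wid',d('LN','LF'),d('RN','RF'))
c=sum(P.values())/4; y=P['RN']+P['RF']-P['LN']-P['LF']; y/=np.linalg.norm(y); x=np.cross(y,[0,0,1])
print('c',c,'y',y,'x',x, 'yawx',np.degrees(np.arctan2(x[1],x[0])))
for i in range(5):
    h=c+y*(-107+2+42*i)/1000; h[2]=.037
    for t in (1.2,1.57,2.0):
        e=h+y*.038*np.cos(t); e[2]=.037+.038*np.sin(t)
        a=proj(s,e+.024*x);b=proj(sc,e)
        print(i+1,t,((a-[260,145])*k).round(),((b-[280,180])*600/90).round(),end=' | ')
    print('hinge scene',((proj(sc,h)-[280,180])*600/90).round(), h.round(3))
for n,uv,z in [('bottle',(157,213),.1),('bottlecap',(115,215),.23),('plunger',(155,165),.05),('plungertop',(109,147),.25),('yel',(235,130),.04),('basinL',(445,180),.1)]: print(n,ray(s,uv,z).round(3))
```

```text
LN [0.5016 0.0984 0.037 ]
RN [ 0.5536 -0.1074  0.037 ]
LF [0.5542 0.111  0.037 ]
RF [ 0.6029 -0.0967  0.037 ]
len 0.2123 0.2134 wid 0.054 0.0505
c [0.55307616 0.00134543 0.037     ] y [ 0.23657133 -0.97161412  0.        ] x [-0.97161412 -0.23657133  0.        ] yawx -166.31573466329752
1 1.2 [146. 265.] [422.  73.] | 1 1.57 [117. 272.] [432.  52.] | 1 2.0 [ 85. 280.] [441.  36.] | hinge scene [426. 102.] [0.528 0.103 0.037]
2 1.2 [234. 244.] [395. 130.] | 2 1.57 [205. 250.] [404. 108.] | 2 2.0 [173. 259.] [414.  91.] | hinge scene [399. 157.] [0.538 0.063 0.037]
3 1.2 [322. 223.] [366. 188.] | 3 1.57 [293. 229.] [376. 165.] | 3 2.0 [260. 238.] [386. 148.] | hinge scene [372. 215.] [0.548 0.022 0.037]
4 1.2 [409. 202.] [336. 249.] | 4 1.57 [381. 208.] [347. 225.] | 4 2.0 [348. 217.] [357. 207.] | hinge scene [343. 275.] [ 0.558 -0.019  0.037]
5 1.2 [496. 182.] [306. 312.] | 5 1.57 [468. 187.] [316. 288.] | 5 2.0 [435. 196.] [327. 268.] | hinge scene [313. 337.] [ 0.568 -0.06   0.037]
bottle [0.453 0.403 0.1  ]
bottlecap [0.439 0.442 0.23 ]
plunger [0.584 0.434 0.05 ]
plungertop [0.584 0.453 0.25 ]
yel [0.683 0.227 0.04 ]
basinL [ 0.538 -0.322  0.1  ]
```

The observed scene-view lid tops fit lids one pitch further along better, meaning the hinge end could be world −y. I'll overlay both hypotheses on the views to settle it.

Run:
```python
from h import *
s=dict(np.load('pics/top1.png.npz')); sc=dict(np.load('pics/scene1.png.npz'))
c=np.array([.55308,.00135,0]); y=np.array([.23657,-.97161,0]); x=np.cross(y,[0,0,1])
S=6; b=cv2.resize(sc['frame'][175:265,300:365,::-1],None,fx=S,fy=S,interpolation=cv2.INTER_CUBIC); b2=b.copy()
b=cv2.convertScaleAbs(b,alpha=1.6,beta=-60); b2=b.copy()
q=lambda p:tuple(int(v) for v in ((proj(sc,p)-[299.5,174.5])*S))
for z,col in((0,(0,255,0)),(.037,(0,255,255))):
    pts=[q(c+sx*.026*x+sy*.107*y+[0,0,z]) for sx,sy in((-1,-1),(1,-1),(1,1),(-1,1))]
    cv2.polylines(b2,[np.array(pts)],True,col,1)
cv2.imwrite('pics/o.png',np.hstack([b,b2]))
print(b.shape)
```

```text
(540, 390, 3)
```

View pics/o.png

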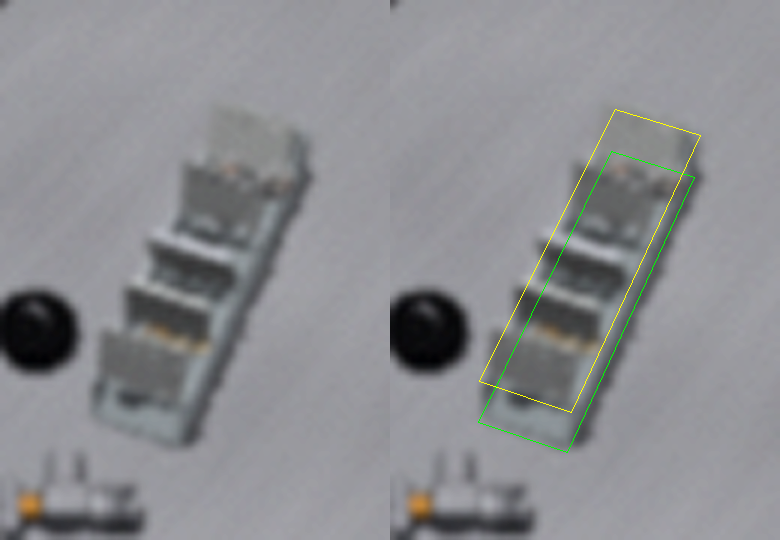

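The projected rim settles it. The near lid's foot coincides with the near (world −y) rim, and the black washers below it show through the clear end wall. No lid rises beyond the far rim. So the hinge end is world −y (right) and the stroke goes towards +y. I'll move off with the fingers shutting, then confirm with the wrist camera.

{"method": "jog_arm", "body": {"deltas": [1.9, -3.6, 0, -5.4, 0, 1.9, -3.6, 0, -5.4, 0, 1.9, -3.6, 0, -5.4, 0, 1.9, -3.6, 0, -5.4, 0, 1.9, -3.6, 0, -5.4, 0], "newtons": 20}}

```text
t: 0.6
eef_pos: [0.3039, 0.3255, 0.2358]
tool_rot: [[0.764, -0.004, -0.645], [0.645, -0.002, 0.764], [-0.005, -1.0, 0.001]]
contact_force: [1.1, 1.0, 0.4]
finger_gap: 0.0121
```

{"method": "jog_arm", "body": {"deltas": [1.9, -3.6, 0, -5.4, 0, 1.9, -3.6, 0, -5.4, 0, 1.9, -3.6, 0, -5.4, 0, 1.9, -3.6, 0, -5.4, 0, 1.9, -3.6, 0, -5.4, 0]}}

```text
t: 1.1
eef_pos: [0.4002, 0.1375, 0.2352]
tool_rot: [[0.978, -0.006, -0.209], [0.209, -0.0, 0.978], [-0.006, -1.0, 0.001]]
contact_force: [0.5, 2.1, 0.4]
finger_gap: -0.0003
```

Run:
```python
from h import *
snap('wrist','w1.png'); st=readout.get_state()
print(st['t'],st['eef_pos'],st['tool_rot'][:,0],st['finger_gap'])
```

```text
1.15 [0.40291887 0.13330623 0.23498132] [ 0.97978555  0.19998235 -0.00522805] -8.004887326166551e-05
```

View pics/w1.png

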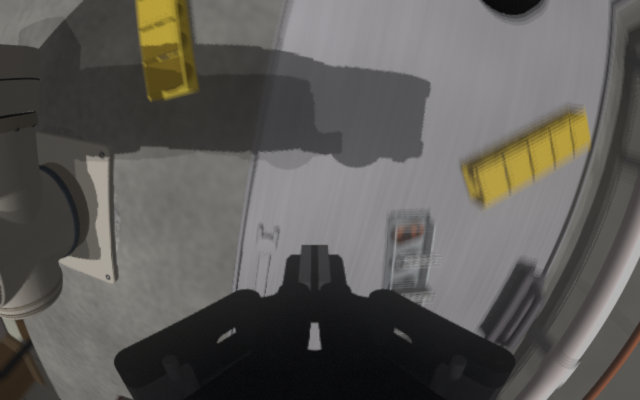

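The wrist view shows the box at (390–435, 210–300), partly hidden behind the hand. Going on past the −y end should bring the whole box into the camera's view.

{"method": "jog_arm", "body": {"deltas": [1.9, -2.9, 0, 0.3, 0, 1.9, -2.9, 0, 0.3, 0, 1.9, -2.9, 0, 0.3, 0, 1.9, -2.9, 0, 0.3, 0, 1.9, -2.9, 0, 0.3, 0]}}

```text
t: 1.65
eef_pos: [0.4991, -0.0177, 0.2343]
tool_rot: [[0.974, -0.007, -0.225], [0.225, -0.001, 0.974], [-0.007, -1.0, 0.0]]
contact_force: [0.0, 0.4, 0.3]
finger_gap: -0.0002
```

{"method": "jog_arm", "body": {"deltas": [1.9, -2.9, 0, 0.3, 0, 1.9, -2.9, 0, 0.3, 0, 1.9, -2.9, 0, 0.3, 0, 1.9, -2.9, 0, 0.3, 0, 1.0, -1.5, 0, 0, 0]}}

```text
t: 2.15
eef_pos: [0.588, -0.1562, 0.2319]
tool_rot: [[0.97, -0.01, -0.245], [0.245, -0.0, 0.97], [-0.01, -1.0, 0.002]]
contact_force: [-0.6, 0.6, 0.0]
finger_gap: 0.0003
```

Run:
```python
from h import *
s=snap('wrist','w2.png'); st=readout.get_state()
cv2.imwrite('pics/w2c.png',cv2.resize(s['frame'][100:350,180:460,::-1],None,fx=2.3,fy=2.3,interpolation=cv2.INTER_CUBIC))
print(st['t'],st['eef_pos'],st['tool_rot'][:,0],st['finger_gap'],s['K'])
```

```text
2.2 [ 0.58883176 -0.15772398  0.23126443] [ 0.96984376  0.24352355 -0.00996801] 0.0003698572432268958 [[309.70691629   0.         314.14934509]
 [  0.         309.70691629 198.94623132]
 [  0.           0.           1.        ]]
```

View pics/w2c.png

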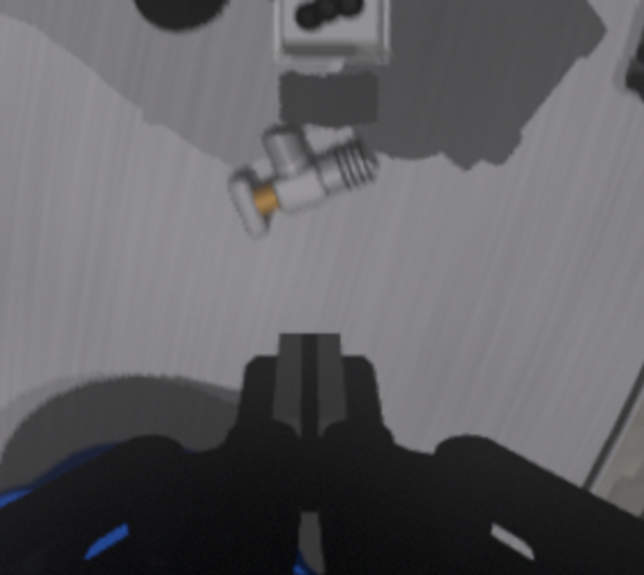

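The crop shows the −y end of the box with the black washers at (330,15), and a lid's shadow just off that end at (330,97). I cut off the rest of the row, so I'll view the upper part.

Run:
```python
from h import *
f=dict(np.load('pics/w2.png.npz'))['frame']
cv2.imwrite('pics/w2d.png',cv2.resize(f[0:150,240:400,::-1],None,fx=4,fy=4,interpolation=cv2.INTER_CUBIC))
```

```text
(no output)
```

View pics/w2d.png

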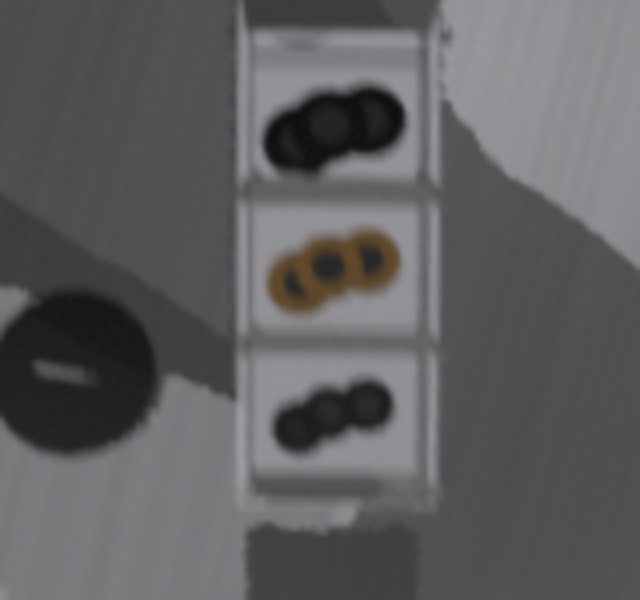

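A pale lid edge overhangs the −y end at (330,515) and its shadow lies beyond it, so lid 1 is at this end, as expected. The finger line is within about 3 mm of the box midline. Lowering to stroke height.

{"method": "jog_arm", "body": {"deltas": [0.1, 0, -2.5, 0, 0, 0.1, 0, -2.5, 0, 0, 0, 0, -2.5, 0, 0, 0, 0, -2.5, 0, 0, 0, 0, -2.0, 0, 0]}}

```text
t: 2.7
eef_pos: [0.5917, -0.1591, 0.1076]
tool_rot: [[0.97, -0.008, -0.241], [0.241, -0.002, 0.97], [-0.008, -1.0, 0.001]]
contact_force: [0.2, -0.3, -0.1]
finger_gap: 0.0001
```

{"method": "jog_arm", "body": {"deltas": [0, 0, -2.0, 0, 0, 0, 0, -1.0, 0, 0, 0, 0, -0.5, 0, 0, 0, 0, 0, 0, 0, 0, 0, 0, 0, 0]}}

```text
t: 3.2
eef_pos: [0.5899, -0.1576, 0.0684]
tool_rot: [[0.97, -0.014, -0.242], [0.242, 0.001, 0.97], [-0.013, -1.0, 0.004]]
contact_force: [-0.2, -1.0, 0.7]
finger_gap: -0.0001
```

{"method": "jog_arm", "body": {"deltas": [0.1, 0, -0.5, 0, 0, 0, 0, -0.2, 0, 0, -0.2, 1.0, 0, 0, 0, -0.2, 1.0, 0, 0, 0, -0.2, 1.0, 0, 0, 0]}}

```text
t: 3.7
eef_pos: [0.5859, -0.1269, 0.0632]
tool_rot: [[0.971, -0.01, -0.241], [0.241, -0.001, 0.971], [-0.01, -1.0, 0.002]]
contact_force: [0.6, 0.8, 0.7]
finger_gap: 0.0001
```

{"method": "jog_arm", "body": {"deltas": [-0.3, 1.0, -0.2, 0, 0, -0.3, 1.0, 0, 0, 0, -0.2, 1.0, 0, 0, 0, -0.2, 1.0, 0, 0, 0, -0.2, 1.0, 0, 0, 0]}}

```text
t: 4.2
eef_pos: [0.5724, -0.0711, 0.0615]
tool_rot: [[0.97, -0.009, -0.242], [0.242, -0.001, 0.97], [-0.009, -1.0, 0.002]]
contact_force: [-0.2, 0.5, -0.5]
finger_gap: 0.0003
```

Run:
```python
from h import *
s=snap('scene','s2.png'); print(readout.get_state()['eef_pos'])
b=cv2.resize(s['frame'][150:270,270:390,::-1],None,fx=5,fy=5,interpolation=cv2.INTER_CUBIC)
cv2.imwrite('pics/s2c.png',cv2.convertScaleAbs(b,alpha=1.5,beta=-30))
```

```text
[ 0.5719283  -0.06970003  0.06155558]
```

View pics/s2c.png

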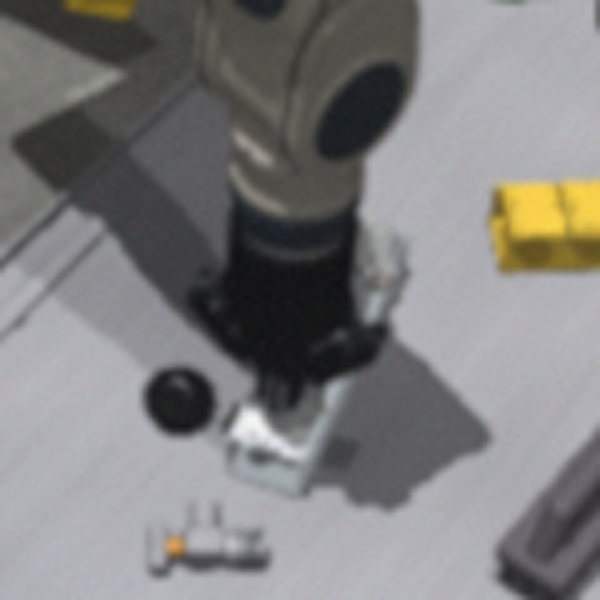

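Lid 1 now lies flat, bright at (260,430), and the fingers are over the midline with negligible force. Continuing the stroke.

{"method": "jog_arm", "body": {"deltas": [-0.3, 1.0, 0, 0, 0, -0.3, 1.0, 0, 0, 0, -0.2, 1.0, 0, 0, 0, -0.2, 1.0, 0, 0, 0, -0.2, 1.0, 0, 0, 0]}}

```text
t: 4.75
eef_pos: [0.5592, -0.0163, 0.0616]
tool_rot: [[0.97, -0.01, -0.242], [0.242, -0.0, 0.97], [-0.009, -1.0, 0.002]]
contact_force: [0.3, 0.3, -0.2]
finger_gap: -0.0003
```

{"method": "jog_arm", "body": {"deltas": [-0.3, 1.0, 0, 0, 0, -0.3, 1.0, 0, 0, 0, -0.2, 1.0, 0, 0, 0, -0.2, 1.0, 0, 0, 0, -0.2, 1.0, 0, 0, 0]}}

```text
t: 5.25
eef_pos: [0.546, 0.0384, 0.0616]
tool_rot: [[0.97, -0.009, -0.242], [0.242, -0.0, 0.97], [-0.009, -1.0, 0.002]]
contact_force: [-0.1, 0.6, -0.2]
finger_gap: -0.0002
```

{"method": "jog_arm", "body": {"deltas": [-0.3, 1.0, 0, 0, 0, -0.3, 1.0, 0, 0, 0, -0.2, 1.0, 0, 0, 0, -0.2, 1.0, 0, 0, 0, -0.2, 1.0, 0, 0, 0]}}

```text
t: 5.75
eef_pos: [0.5328, 0.0929, 0.0616]
tool_rot: [[0.97, -0.009, -0.242], [0.242, -0.0, 0.97], [-0.009, -1.0, 0.002]]
contact_force: [0.4, -0.2, 0.2]
finger_gap: -0.0001
```

{"method": "jog_arm", "body": {"deltas": [-0.3, 1.0, 0, 0, 0, -0.3, 1.0, 0, 0, 0, -0.2, 1.0, 0, 0, 0, -0.2, 1.0, 0, 0, 0, -0.2, 1.0, 0, 0, 0]}}

```text
t: 6.25
eef_pos: [0.5197, 0.1475, 0.0616]
tool_rot: [[0.97, -0.009, -0.243], [0.243, -0.0, 0.97], [-0.009, -1.0, 0.002]]
contact_force: [-0.3, -0.2, -0.1]
finger_gap: -0.0002
```

{"method": "jog_arm", "body": {"deltas": [-0.2, 1.0, 0, 0, 0, -0.2, 1.0, 0, 0, 0, 0, 0, 0, 0, 0, 0, 0, 0, 0, 0, 0, 0, 0, 0, 0]}}

```text
t: 6.75
eef_pos: [0.515, 0.1708, 0.0616]
tool_rot: [[0.97, -0.009, -0.244], [0.244, -0.0, 0.97], [-0.009, -1.0, 0.002]]
contact_force: [-1.0, -0.1, 0.2]
finger_gap: -0.0001
```

Run:
```python
from h import *
s=snap('scene','s3.png'); t=snap('top','t3.png'); print(readout.get_state()['eef_pos'])
f=lambda im:cv2.convertScaleAbs(cv2.resize(im,(400,400),interpolation=cv2.INTER_CUBIC),alpha=1.5,beta=-50)
cv2.imwrite('pics/c3.png',np.hstack([f(s['frame'][170:270,280:380,::-1]),f(t['frame'][130:230,260:360,::-1])]))
```

```text
[0.5150758  0.17059661 0.06159778]
```

View pics/c3.png

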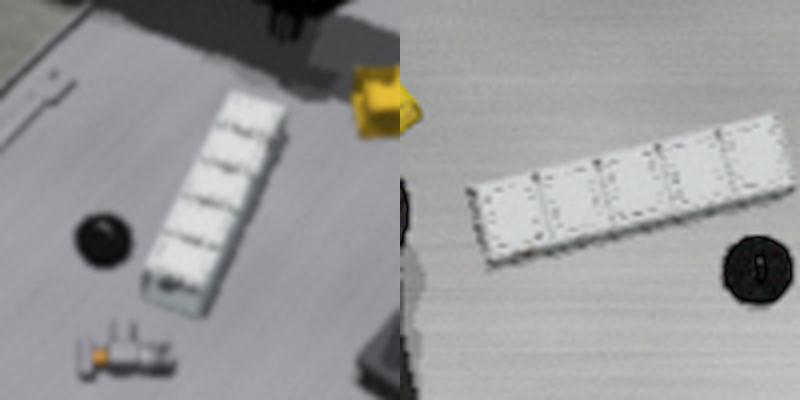

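Both views show all five lids flat and white. The box corner at (282,196) in the top view has not moved. Taking the hand clear.

{"method": "jog_arm", "body": {"deltas": [0, 0, 2.5, 0, 0, 0, 0, 2.5, 0, 0, 0, 0, 2.5, 0, 0, 0, 0, 2, 0, 0, 0, 0, 0, 0, 0]}}

```text
t: 7.35
eef_pos: [0.5146, 0.1683, 0.1591]
tool_rot: [[0.971, -0.012, -0.241], [0.241, -0.001, 0.971], [-0.012, -1.0, 0.002]]
contact_force: [0.2, -0.5, 0.4]
finger_gap: 0.0002
```

{"method": "jog_arm", "body": {"deltas": [0, 0, 0, 0, 0, 0, 0, 0, 0, 0, 0, 0, 0, 0, 0, 0, 0, 0, 0, 0, 0, 0, 0, 0, 0]}}

```text
t: 7.85
eef_pos: [0.5135, 0.1673, 0.156]
tool_rot: [[0.971, -0.016, -0.24], [0.24, -0.002, 0.971], [-0.016, -1.0, 0.002]]
contact_force: [0.9, 0.1, 0.1]
finger_gap: 0.0003
```

Run:
```python
from h import *
s=snap('scene','s4.png'); a=dict(np.load('pics/scene1.png.npz'))['frame'];st=readout.get_state()
print(st['t'],st['eef_pos'],st['contact_force'])
b=dict(np.load('pics/s3.png.npz'))['frame']
for n,r in dict(valve=(slice(245,270),slice(295,325)),stopper=(slice(222,238),slice(297,314)),brush=(slice(228,272),slice(368,408)),basin=(slice(262,358),slice(185,292)),lids=(slice(190,250),slice(312,355))).items():
    print(n,'vs start',np.abs(s['frame'][r].astype(int)-a[r]).mean().round(1),'vs before lift',np.abs(s['frame'][r].astype(int)-b[r]).mean().round(1))
print(manip.sign_off())
```

```text
7.9 [0.51350538 0.16733423 0.15595992] [-1.02051585  0.80726333 -0.85587479]
valve vs start 3.2 vs before lift 0.7
stopper vs start 2.4 vs before lift 0.9
brush vs start 2.7 vs before lift 0.7
basin vs start 2.3 vs before lift 0.8
lids vs start 20.3 vs before lift 1.1
the job is handed in; nothing more can be done
None
```

The job is handed in at 7.9 s of the 34 s allowed. I closed all five lids with one low stroke of the shut fingers, running along the box midline from the hinge end (world −y) to the other end. I lifted the hand only once all five lids were down.

**Lids:** the pictures taken before lifting, from the scene and top cameras, show all five lids flat. The picture after lifting shows the lids unchanged. I judged this from the images, as there is no reading of the lid angles.

**Box:** its front-left corner sat at about the same pixel as at the start, so it shows no visible shift.

**Other things:** the valve, stopper, brush and basin compare closely with their starting images. I did not compare the spanner, plunger or spray bottle; the hand never went low near them.

**Force:** the wrist readings at the end of each move stayed within about 1 N during the stroke, which is noise level. The hand now stands clear at about 0.16 m.

**Disagreement:** my first reading of the pictures put the hinges at the wrong end (world +y). Projecting the box rim into the scene view showed the error, and the wrist camera confirmed it before I touched anything.

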